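Line up the pump bottles by height on the vanity tray

TASK

Line up the four amber pump bottles in order of height on the four coasters in the vanity tray, one bottle to a coaster, with the tallest at the end next to the potted plant and the shortest at the end next to the blue tumbler. Keep the bottles upright, set each down without dropping it, and leave it standing in the middle of its coaster; do not shift the plant or the tumbler.

Things in the scene. Friction and masses are not known exactly. Their poses are not given: they have to be found in the camera images.
- bottle_350: tallest of four loose amber pump bottles, white label, black pump locked down (rigid): 176 mm tall, body 68 mm wide. Origin: centre of underside, z up. Grip by the round black collar, 32 mm wide, 136 to 160 mm up; above it only the pump head, 20 mm wide. The shoulder starts 128 mm up. The spout, level with the head, juts 38 mm from the axis along -x: close fingers along y.
- bottle_250: second tallest of four loose amber pump bottles, white label, black pump locked down (rigid): 154 mm tall, body 62 mm wide. Origin: centre of underside, z up. Grip by the round black collar, 32 mm wide, 114 to 138 mm up; above it only the pump head, 20 mm wide. The shoulder starts 106 mm up. The spout, level with the head, juts 38 mm from the axis along -x: close fingers along y.
- bottle_150: second shortest of four loose amber pump bottles, white label, black pump locked down (rigid): 132 mm tall, body 56 mm wide. Origin: centre of underside, z up. Grip by the round black collar, 32 mm wide, 92 to 116 mm up; above it only the pump head, 20 mm wide. The shoulder starts 84 mm up. The spout, level with the head, juts 38 mm from the axis along -x: close fingers along y.
- bottle_100: shortest of four loose amber pump bottles, white label, black pump locked down (rigid): 110 mm tall, body 50 mm wide. Origin: centre of underside, z up. Grip by the round black collar, 32 mm wide, 70 to 94 mm up; above it only the pump head, 20 mm wide. The shoulder starts 62 mm up. The spout, level with the head, juts 38 mm from the axis along -x: close fingers along y.
- coaster_a: one of four alike flat round sand-coloured stone coasters, fixed, 92 mm wide, 9 mm thick, in one row about 115 mm apart in a fixed dark grey tray (490 x 134 mm, metal rim 13 mm high); the letters are in no set order along the row. Origin: centre of its underside, 8 mm above the counter; its top is 17 mm above the counter.
- coaster_b: one of four alike flat round sand-coloured stone coasters, fixed, 92 mm wide, 9 mm thick, in one row about 115 mm apart in a fixed dark grey tray (490 x 134 mm, metal rim 13 mm high); the letters are in no set order along the row. Origin: centre of its underside, 8 mm above the counter; its top is 17 mm above the counter.
- coaster_c: one of four alike flat round sand-coloured stone coasters, fixed, 92 mm wide, 9 mm thick, in one row about 115 mm apart in a fixed dark grey tray (490 x 134 mm, metal rim 13 mm high); the letters are in no set order along the row. Origin: centre of its underside, 8 mm above the counter; its top is 17 mm above the counter.
- coaster_d: one of four alike flat round sand-coloured stone coasters, fixed, 92 mm wide, 9 mm thick, in one row about 115 mm apart in a fixed dark grey tray (490 x 134 mm, metal rim 13 mm high); the letters are in no set order along the row. Origin: centre of its underside, 8 mm above the counter; its top is 17 mm above the counter.
- plant: small bushy green plant in a round white pot, loose, 130 mm tall, about 90 mm across the leaves; it stands on the counter by one end of the coaster row, about 130 mm beyond the last coaster's centre. Origin: centre of the pot's underside.
- tumbler: blue ceramic tumbler, empty, loose, 95 mm tall, 70 mm across the rim; it stands on the counter by the other end of the coaster row, about 130 mm beyond the last coaster's centre. Origin: centre of its underside.

How it is judged:
At the end, for the whole second after the job is handed in: Each bottle stands upright (within about 3 degrees), released and at rest on its own coaster, centred within 15 mm, in falling order of height from the plant's end of the row to the tumbler's end; the plant and the tumbler stand within 20 mm of where they were ((horizontal distance between bottle_350 and coaster_a below 0.015 m or horizontal distance between bottle_350 and coaster_b below 0.015 m or horizontal distance between bottle_350 and coaster_c below 0.015 m or horizontal distance between bottle_350 and coaster_d below 0.015 m) and horizontal distance between bottle_350 and plant between 0.06 and 0.185 m and height (world z) of bottle_350 between 0.013 and 0.021 m and angle between each of bottle_350, bottle_250, bottle_150, bottle_100's own z axis and vertical below 0.06 rad and linear speed of each of bottle_350, bottle_250, bottle_150, bottle_100 below 0.02 m/s and angular speed of each of bottle_350, bottle_250, bottle_150, bottle_100 below 0.2 rad/s and (horizontal distance between bottle_250 and coaster_a below 0.015 m or horizontal distance between bottle_250 and coaster_b below 0.015 m or horizontal distance between bottle_250 and coaster_c below 0.015 m or horizontal distance between bottle_250 and coaster_d below 0.015 m) and horizontal distance between bottle_250 and plant between 0.185 and 0.3 m and height (world z) of bottle_250 between 0.013 and 0.021 m and (horizontal distance between bottle_150 and coaster_a below 0.015 m or horizontal distance between bottle_150 and coaster_b below 0.015 m or horizontal distance between bottle_150 and coaster_c below 0.015 m or horizontal distance between bottle_150 and coaster_d below 0.015 m) and horizontal distance between bottle_150 and plant between 0.3 and 0.415 m and height (world z) of bottle_150 between 0.013 and 0.021 m and (horizontal distance between bottle_100 and coaster_a below 0.015 m or horizontal distance between bottle_100 and coaster_b below 0.015 m or horizontal distance between bottle_100 and coaster_c below 0.015 m or horizontal distance between bottle_100 and coaster_d below 0.015 m) and horizontal distance between bottle_100 and plant between 0.415 and 0.54 m and height (world z) of bottle_100 between 0.013 and 0.021 m and distance of each of plant, tumbler from where it was at the start of the episode below 0.02 m and angle between each of plant, tumbler's own z axis and vertical below 0.1 rad); the robot touches nothing.
It fails at once if a bottle is dropped: let go more than about 18 mm above what it lands on, so that it falls faster than 0.6 m/s ((linear speed of bottle_350 above 0.6 m/s and contact force between the fingers and bottle_350 below 0.05 N) or (linear speed of bottle_250 above 0.6 m/s and contact force between the fingers and bottle_250 below 0.05 N) or (linear speed of bottle_150 above 0.6 m/s and contact force between the fingers and bottle_150 below 0.05 N) or (linear speed of bottle_100 above 0.6 m/s and contact force between the fingers and bottle_100 below 0.05 N)).
It fails at once if a bottle is tipped more than about 35 degrees (angle between any of bottle_350, bottle_250, bottle_150, bottle_100's own z axis and vertical above 0.6 rad).
It fails at once if the plant or the tumbler is shifted by more than 20 mm or tipped over (distance of any of plant, tumbler from where it was at the start of the episode above 0.02 m or angle between any of plant, tumbler's own z axis and vertical above 0.35 rad).
It also fails if it takes over 120 s, if anything falls off the work surface, if the arm or the gripper's body presses on something with over 40 N, if the wrist force passes 120 N, or if a joint passes its speed limit or range.

ROBOT

A 6-joint arm with a two-finger parallel gripper is mounted at the origin on the work surface. World frame = base frame: x ahead of the robot, y to its left, z up, the work surface at z = 0. Lengths are in m, angles in rad, forces in N, time in s.
With the tool pointing down it reaches from about 0.25 to 0.775 m from the base axis. Payload 8.9 kg.
Tool frame: the origin (TCP) lies between the finger pads; the fingertips stand 17 mm ahead of it and the grasp point (between the pads) lies 2 mm behind it (env.tip_reach is the distance from the TCP to the fingertips, in m); z points along the fingers, y is the direction in which the jaws open and shut (so a half turn about z gives the same grasp; the last joint's range is limited). The gripper opens to 85 mm and grips with 20 to 120 N. Pads are 22 mm wide; open, the fingers measure 114 mm over their backs; the gripper's body (76 mm by 85 mm) begins 54 mm behind the grasp point. The pads swing forward as they close: fully open they stand 13 mm farther back than shut.
Start: joints at [-1.42, 0.291, -0.153, 1.127, 0, 1.431], TCP at [0.15, -0.503, 0.248] pointing down, gripper open.
Joint ranges: [-2.52, 2.52], [-0.91, 1.74], [-1.3, 1.37], [-1.96, 2.02], [-1.52, 1.47], [-3.14, 3.14]. Speed limits (rad/s): [2.22, 2.22, 2.79, 3.14, 3.14, 3.14].

INTERFACE

Orientations are given as a unit quaternion [x, y, z, w].
In Python, from cell import env, get_image, camera_params, workorder, spot_in, masks_of gives the robot as it stands. The module is installed in compiled form; this text tells all that it offers.
- The arm moves only by the tool play_rows, never from a script. Its argument "steps" is one flat list of numbers, 7 for each row, row after row: the shift along the tool's x, y, z in m, then the turn, a rotation vector about the tool's x, y, z in rad, then the finger opening in m, from 0 to 0.0854. A call has 1 to 20 rows; each row is the pose to reach, as a shift and turn from the pose commanded when the call began, along the tool's axes at that moment; what a row does not reach only later rows make up. A row lasts 1/8 s, in which the tool goes at most 62.5 mm and 10.7 degrees, less where a joint would pass 70% of its speed; a pose out of reach is approached as far as the arm can. A call with a gripper value outside its range is refused whole. The fingers move at their own pace and stop on an object; the grip force is fixed at half the most. Time passes only in rows, so rows that repeat a pose let the fingers close. It gives the time, the measured TCP pose, the force and the opening at its end, in the units of the state.
- env.state(): the state, without advancing time (a new reading comes with each control period).
- get_image(name): name is "side" or "top"; returns (picture, depth): 384x512x3 uint8, red, green, blue; 384x512 float32, m along the optical axis (not along the pixel's ray), 0 where there is no reading.
- camera_params(name): a dict with "fx", "fy", "cx", "cy" (pixels), "R" (3x3) and "t" (3): a world point X has camera coordinates R X + t. Camera axes: x right, y down, z forward; pixel columns grow to the right and rows downward; lengths in m; the calibration is good to about 2 mm. A picture is of the moment at which its call begins. camera_params takes no time and is no camera call.
- workorder.job_done(): hands the job in, once; it reports no verdict.
Trained networks look in the newest picture that a camera, given by its name, has taken for a name from the list of things; names that differ only in an ending like _2 or _b are one class to them, and where a whole thing is asked for, a point or a joint stands for the part that bears it (a point fixed in the world has none). Each returns a list of dicts, best first, with "score" (0 to 1); they miss things now and then, are a little off and sometimes report something else, mostly with a low value. They report only what shows in the picture. A call takes as long as a camera call.
- spot_in(thing, camera): "extent" ([left, top, width, height] in pixels, round what is visible of it).
- masks_of(thing, camera): "mask" (384x512 bool, what is visible of it) and "extent" ([left, top, width, height] in pixels, round what is visible of it).
The state is a dict: "clock": time; "q": joint angles; "joint_vel": joint speeds; "joint_torque": joint torques, N m; "tool_pos": TCP position; "tcp_rot": TCP orientation; "ft_force": force on the tool from outside, world axes, zero at the start; "wrist_torque": the same for the moment, N m; "gripper_width": opening from 0.0 (shut) to 1.0 (fully open).
Only numpy, scipy, OpenCV 4.12 (cv2) and the standard library are available. Lean on these libraries where they do the work, as an engineer would, in place of code of your own. Each camera call takes 0.05 s, during which the arm holds its last target.

## Working session

There is one attempt and no reset: what is moved stays moved. The work goes in short steps, Python scripts to look and compute and a tool call to move; the robot and the scene stay as the last step left them, time stands still between calls to the robot, and variables do not carry over. Pictures are saved under pics/ and viewed, and the job is handed in when it is done.

Besides the shell and the picture viewer there is one more tool, called as name(argument=value, ...), one argument or row to a line, values as JSON. play_rows: Moves the arm, as the interface text tells. Its arguments: {"type":"object","properties":{"steps":{"type":"array","items":{"type":"number"}}},"required":["steps"]}

```bash
mkdir -p pics
cat > h.py <<'E'
import numpy as np, cv2
from cell import env, get_image, camera_params, workorder, spot_in, masks_of
def cloud(d,name):
    p=camera_params(name);R=np.array(p["R"]);t=np.array(p["t"])
    v,u=np.mgrid[:d.shape[0],:d.shape[1]]
    c=np.stack([(u-p["cx"])/p["fx"]*d,(v-p["cy"])/p["fy"]*d,d],-1)
    return (c-t)@R
def save(im,n): cv2.imwrite("pics/"+n,im[:,:,::-1])
E
python3 - <<'E'
from h import *
print(env.state())
for n in("top","side"):
    im,d=get_image(n); save(im,n+"0.png"); np.save(n+"0.npy",d); cv2
    p=camera_params(n);print(n,-np.array(p["R"]).T@p["t"],np.array(p["R"])[2])
    for th in("bottle_350","bottle_250","bottle_150","bottle_100","coaster_a","plant","tumbler"):
        print(th,[(round(r["score"],2),[int(x) for x in r["extent"]]) for r in spot_in(th,n)])
E
```

```text
{'clock': 0.0, 'q': array([-1.42031057e+00,  2.91310043e-01, -1.54109871e-01,  1.12669214e+00,
        9.54407605e-06,  1.43151302e+00]), 'joint_vel': array([ 0.00139093, -0.00134264,  0.00042277,  0.00093406,  0.00120563,
        0.00033602]), 'joint_torque': array([-3.07276052e-03, -5.37135494e+01,  3.31376123e+01,  1.54533936e-02,
       -3.19626524e-04, -8.33803341e-06]), 'tool_pos': array([ 0.14996217, -0.50270294,  0.24772297]), 'tcp_rot': array([ 9.89522370e-01,  1.44378136e-01,  1.08713667e-06, -6.57880754e-04]), 'ft_force': array([-0.04393933, -0.16811026, -0.42536705]), 'wrist_torque': array([ 0.00420065, -0.04344612,  0.01502715]), 'gripper_width': 1.0033827258770895}
top [0.40300551 0.01427208 0.96074718] [ 0.12417073  0.00364711 -0.99225417]
bottle_350 [(0.9, [216, 214, 22, 24]), (0.73, [351, 203, 28, 26]), (0.68, [141, 221, 35, 29]), (0.6, [290, 205, 35, 31])]
bottle_250 [(0.9, [216, 214, 22, 24]), (0.73, [351, 203, 28, 26]), (0.68, [141, 221, 35, 29]), (0.6, [290, 205, 35, 31])]
bottle_150 [(0.9, [216, 214, 22, 24]), (0.73, [351, 203, 28, 26]), (0.68, [141, 221, 35, 29
[... 496 characters left out ...]
(0.69, [211, 273, 34, 49]), (0.69, [189, 150, 31, 41]), (0.42, [271, 147, 36, 24])]
bottle_250 [(0.87, [196, 192, 38, 69]), (0.72, [174, 93, 35, 54]), (0.69, [211, 273, 34, 49]), (0.69, [189, 150, 31, 41]), (0.42, [271, 147, 36, 24])]
bottle_150 [(0.87, [196, 192, 38, 69]), (0.72, [174, 93, 35, 54]), (0.69, [211, 273, 34, 49]), (0.69, [189, 150, 31, 41]), (0.42, [271, 147, 36, 24])]
bottle_100 [(0.87, [196, 192, 38, 69]), (0.72, [174, 93, 35, 54]), (0.69, [211, 273, 34, 49]), (0.69, [189, 150, 31, 41]), (0.42, [271, 147, 36, 24])]
coaster_a [(0.93, [283, 211, 43, 39]), (0.9, [271, 146, 37, 27]), (0.7, [288, 258, 43, 40])]
plant [(0.73, [265, 86, 34, 51])]
tumbler [(0.81, [304, 304, 45, 56])]
```

```bash
python3 - <<'E'
import cv2
a=cv2.imread("pics/top0.png")[90:280,110:450];cv2.imwrite("pics/t1.png",cv2.resize(a,None,fx=2.3,fy=2.3,interpolation=2))
a=cv2.imread("pics/side0.png")[60:384,130:400];cv2.imwrite("pics/s1.png",cv2.resize(a,None,fx=1.85,fy=1.85,interpolation=2))
E
python3 - <<'E'
from h import *
for n in("top","side"):
    d=np.load(n+"0.npy"); im=cv2.imread("pics/"+n+"0.png"); P=cloud(d,n)
    get_image(n)
    for th in("bottle_350","coaster_a","plant","tumbler"):
        for r in masks_of(th,n):
            m=r["mask"]&(d>0); q=P[m]
            zt=np.percentile(q[:,2],98); tq=q[q[:,2]>zt-0.012]
            print(n,th,round(r["score"],2),[int(x) for x in r["extent"]],"med",np.median(q,0).round(3),"ztop",zt.round(3),"topmean",tq.mean(0).round(3),"bb",q.min(0).round(3),q.max(0).round(3))
E
```

```text
top bottle_350 0.88 [292, 209, 32, 26] med [ 0.434 -0.091  0.124] ztop 0.177 topmean [ 0.43  -0.093  0.174] bb [ 0.405 -0.15  -0.002] [ 0.468 -0.064  0.179]
top bottle_350 0.74 [350, 203, 27, 28] med [ 0.443 -0.232  0.081] ztop 0.133 topmean [ 0.438 -0.244  0.13 ] bb [ 0.411 -0.295 -0.004] [ 0.479 -0.214  0.136]
top bottle_350 0.71 [141, 222, 35, 26] med [0.415 0.237 0.101] ztop 0.154 topmean [0.408 0.246 0.151] bb [ 0.385  0.219 -0.002] [0.446 0.274 0.156]
top bottle_350 0.54 [214, 212, 24, 22] med [0.435 0.09  0.082] ztop 0.112 topmean [0.43  0.095 0.109] bb [ 0.406  0.069 -0.003] [0.463 0.118 0.113]
top coaster_a 0.88 [328, 134, 35, 34] med [ 0.615 -0.206  0.017] ztop 0.021 topmean [ 0.615 -0.206  0.017] bb [ 0.571 -0.251  0.008] [ 0.661 -0.162  0.022]
top coaster_a 0.68 [194, 123, 32, 35] med [0.646 0.134 0.017] ztop 0.02 topmean [0.646 0.134 0.017] bb [0.601 0.09  0.008] [0.693 0.181 0.022]
top coaster_a 0.59 [276, 129, 43, 32] med [ 0.63  -0.091  0.017] ztop 0.021 topmean [ 0.63  -0.092  0.017] bb [ 0.585 -0.137  0.008] [ 0.676 -0.048  0.023]
top coaster_a 0.57 [238, 128, 34, 3
[... 1373 characters left out ...]
095  0.015] ztop 0.018 topmean [ 0.627 -0.095  0.015] bb [ 0.581 -0.138  0.005] [ 0.674 -0.04   0.02 ]
side coaster_a 0.69 [280, 178, 33, 32] med [0.633 0.015 0.015] ztop 0.018 topmean [0.632 0.015 0.015] bb [ 0.588 -0.028  0.004] [0.678 0.065 0.02 ]
side plant 0.66 [263, 86, 31, 52] med [0.638 0.243 0.085] ztop 0.127 topmean [0.641 0.258 0.122] bb [ 0.6    0.214 -0.004] [0.714 0.453 0.133]
side tumbler 0.91 [303, 303, 46, 56] med [ 0.601 -0.335  0.057] ztop 0.095 topmean [ 0.599 -0.344  0.091] bb [ 0.563 -0.379 -0.005] [ 0.662 -0.269  0.097]
side tumbler 0.36 [197, 196, 39, 66] med [ 0.432 -0.12   0.105] ztop 0.174 topmean [ 0.427 -0.097  0.171] bb [ 0.396 -0.135 -0.004] [0.472 0.067 0.177]
```

View pics/t1.png

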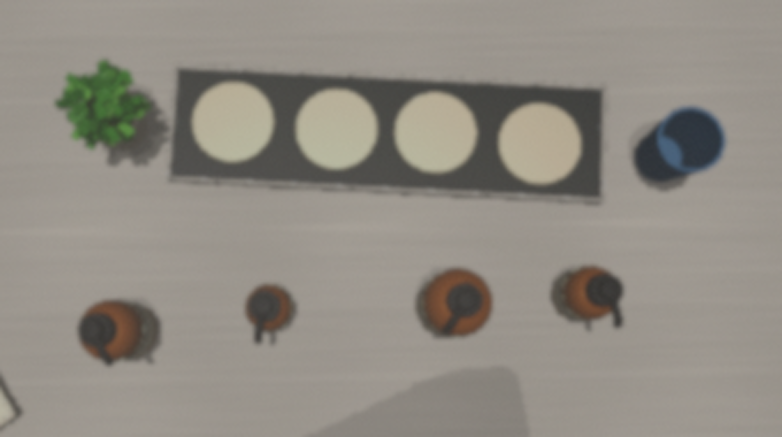

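View pics/s1.png

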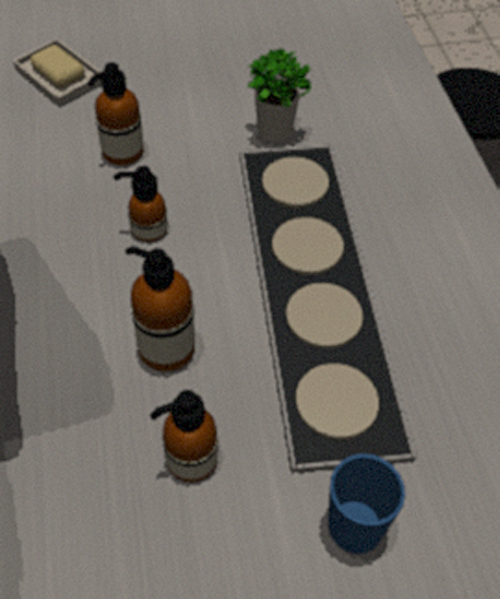

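The top view shows, left to right (+y to −y), the plant at (135,115) and coasters at about (210,141), (255,146), (297,146) and (345,152). The tumbler is at about (405,150). The bottles below, left to right, are 250, 100, 350 and 150. The measured heights match: 0.154, 0.111, 0.176 and 0.132. Next I refine the axes and spout directions.

```bash
cat > fit.py <<'E'
from h import *
from scipy.optimize import least_squares
B={350:(.176,.034,.128,(.430,-.095)),250:(.154,.031,.106,(.408,.245)),150:(.132,.028,.084,(.438,-.246)),100:(.110,.025,.062,(.43,.094))}
def circ(q,r,c0):
    f=lambda c:np.hypot(*(q-c).T)-r
    s=least_squares(f,c0,loss="soft_l1",f_scale=.002);return s.x,np.median(abs(s.fun))
def bottle(P,k,base=0,c0=None):
    H,r,sh,c=B[k]; c=np.array(c0 if c0 is not None else c)
    q=P.reshape(-1,3); q=q[np.isfinite(q).all(1)]
    near=np.hypot(*(q[:,:2]-c).T)<.06; q=q[near]
    z=q[:,2]-base
    body=q[(z>.012)&(z<sh-.006)][:,:2]
    col=q[(z>H-.040)&(z<H-.018)][:,:2]
    head=q[(z>H-.012)&(z<H+.01)][:,:2]
    out={}
    if len(body)>30: out["body"]=(*circ(body,r,c),len(body))
    if len(col)>8: out["collar"]=(*circ(col[np.hypot(*(col-c).T)<.03],.016,c),len(col))
    if len(head): 
        cc=out.get("collar",out.get("body"))[0]
        v=head-cc; far=v[np.hypot(*v.T)>.016]
        out["head"]=np.median(head,0).round(4)
        if len(far): out["spout_deg"]=np.degrees(np.arctan2(*(far.mean(0)[::-1]))).round(1),len(far),np.hypot(*far.T).max().round(3)
    return out
E
python3 - <<'E'
from fit import *
np.set_printoptions(precision=4,suppress=True)
for n in("top","side"):
    d=np.load(n+"0.npy");P=cloud(d,n); P[d<=0]=np.nan
    for k in B: print(n,k,bottle(P,k))
    for c in [(.644,.132),(.634,.016),(.628,-.093),(.613,-.208)]:
        q=P.reshape(-1,3); q=q[np.isfinite(q).all(1)]
        # coaster top: brighter
        im=cv2.imread("pics/"+n+"0.png").reshape(-1,3)[np.isfinite(P.reshape(-1,3)).all(1)]
        m=(np.hypot(*(q[:,:2]-c).T)<.06)&(im[:,2]>105)&(abs(q[:,2]-.016)<.006)
        (cx,cy),r=cv2.minEnclosingCircle(q[m][:,:2].astype(np.float32))
        print(n,"coaster",q[m][:,:2].mean(0),(round(cx,4),round(cy,4)),round(r,4),m.sum())
E
```

```text
top 350 {'body': (array([ 0.4374, -0.0991]), np.float64(0.002365064654161378), 323), 'collar': (array([ 0.4375, -0.0991]), np.float64(0.0002545364881279648), 23), 'head': array([ 0.4316, -0.0929]), 'spout_deg': (np.float64(143.9), 40, np.float64(0.037))}
top 250 {'body': (array([0.4155, 0.2517]), np.float64(0.0010846432330548009), 339), 'collar': (array([0.4153, 0.2514]), np.float64(0.0005577661168434632), 47), 'head': array([0.4104, 0.2445]), 'spout_deg': (np.float64(-149.3), 42, np.float64(0.038))}
top 150 {'body': (array([ 0.447 , -0.2441]), np.float64(0.0010252355465196084), 246), 'collar': (array([ 0.4468, -0.2433]), np.float64(0.00043870550987450303), 43), 'head': array([ 0.4419, -0.2445]), 'spout_deg': (np.float64(-171.0), 38, np.float64(0.036))}
top 100 {'body': (array([0.4375, 0.0951]), np.float64(0.001522344640833501), 108), 'collar': (array([0.4382, 0.0952]), np.float64(0.0010319619750270691), 22), 'head': array([0.4307, 0.0955]), 'spout_deg': (np.float64(173.9), 36, np.float64(0.037))}
top coaster [0.6462 0.1344] (0.6473, 0.1345) 0.0476 982
top coaster [0.636  0.0186] (0.
[... 695 characters left out ...]
), np.float64(0.0010880424776117045), 607), 'collar': (array([ 0.4439, -0.2427]), np.float64(0.0006000912202879863), 141), 'head': array([ 0.4381, -0.2484]), 'spout_deg': (np.float64(-163.8), 59, np.float64(0.037))}
side 100 {'body': (array([0.4336, 0.095 ]), np.float64(0.0012584270291461815), 304), 'collar': (array([0.4339, 0.0945]), np.float64(0.0008321615989167631), 111), 'head': array([0.4282, 0.0927]), 'spout_deg': (np.float64(178.3), 32, np.float64(0.036))}
side coaster [0.6433 0.1344] (0.6473, 0.1364) 0.0487 685
side coaster [0.6335 0.0183] (0.6339, 0.0197) 0.0463 852
side coaster [ 0.6276 -0.0923] (0.6289, -0.0886) 0.0484 1050
side coaster [ 0.613 -0.208] (0.6058, -0.2067) 0.053 1351
```

```bash
cat > plan.py <<'E'
from h import *
from scipy.spatial.transform import Rotation as Rn
import sys
def plan(*wps):
    s=env.state();R=Rn.from_quat(s["tcp_rot"]);M=R.as_matrix();p=s["tool_pos"]
    yaw=np.degrees(np.arctan2(M[1,0],M[0,0]))
    print("t",round(s["clock"],2),"pos",p.round(4),"yaw",yaw.round(1),"zax",M[:,2].round(4),"q",s["q"].round(2),"F",s["ft_force"].round(1),"w",round(s["gripper_width"],3))
    for x,y,z,yw in wps:
        T=Rn.from_euler("z",yw,degrees=True)*Rn.from_quat([1,0,0,0])
        # shift in tool axes
        print((x,y,z,yw),"shift",(M.T@(np.array([x,y,z])-p)).round(4),"rotvec",(R.inv()*T).as_rotvec().round(4))
if __name__=="__main__":
    a=[float(v) for v in sys.argv[1:]];plan(*[a[i:i+4] for i in range(0,len(a),4)])
E
python3 plan.py .436 -.0985 .23 147 .436 -.0985 .151 147
```

```text
t 1.3 pos [ 0.15   -0.5031  0.2483] yaw 16.6 zax [-1.e-04  0.e+00 -1.e+00] q [-1.42  0.29 -0.15  1.13 -0.    1.43] F [ 0.2 -0.1  0.1] w 0.998
(0.436, -0.0985, 0.23, 147.0) shift [ 0.3897 -0.306   0.0183] rotvec [-1.0000e-04 -0.0000e+00 -2.2759e+00]
(0.436, -0.0985, 0.151, 147.0) shift [ 0.3897 -0.306   0.0973] rotvec [-1.0000e-04 -0.0000e+00 -2.2759e+00]
```

play_rows(
  steps=[0.028,-0.022,0,0,0,-0.16,0.085,0.056,-0.044,0,0,0,-0.32,0.085,0.084,-0.066,0,0,0,-0.48,0.085,0.112,-0.088,0,0,0,-0.64,0.085,0.14,-0.11,0,0,0,-0.8,0.085,0.168,-0.132,0,0,0,-0.96,0.085,0.196,-0.154,0,0,0,-1.12,0.085,0.224,-0.176,0,0,0,-1.28,0.085,0.252,-0.198,0,0,0,-1.44,0.085,0.28,-0.22,0,0,0,-1.6,0.085,0.308,-0.242,0,0,0,-1.76,0.085,0.336,-0.264,0,0,0,-1.92,0.085,0.364,-0.286,0,0,0,-2.08,0.085,0.3897,-0.306,0.01,0,0,-2.24,0.085,0.3897,-0.306,0.0183,0,0,-2.276,0.085,0.3897,-0.306,0.0183,0,0,-2.276,0.085],
)

```text
clock: 3.3
tool_pos: [0.4354, -0.0985, 0.2295]
tcp_rot: [0.284, 0.959, -0.0, -0.001]
ft_force: [-0.1, -0.8, 0.2]
gripper_width: 0.998
```

```bash
python3 plan.py .436 -.0985 .151 147
python3 - <<'E'
from h import *
im,d=get_image("side"); save(cv2.resize(im[100:340,100:400],None,fx=2,fy=2),"s2.png")
E
```

```text
t 3.3 pos [ 0.4354 -0.0985  0.2295] yaw 147.0 zax [-1.4e-03  2.0e-04 -1.0e+00] q [-0.39  0.16 -0.38  1.04 -0.    0.19] F [-0.1 -0.8  0.2] w 0.998
(0.436, -0.0985, 0.151, 147.0) shift [-0.0006  0.0004  0.0785] rotvec [-0.0006 -0.0013 -0.0006]
```

View pics/s2.png

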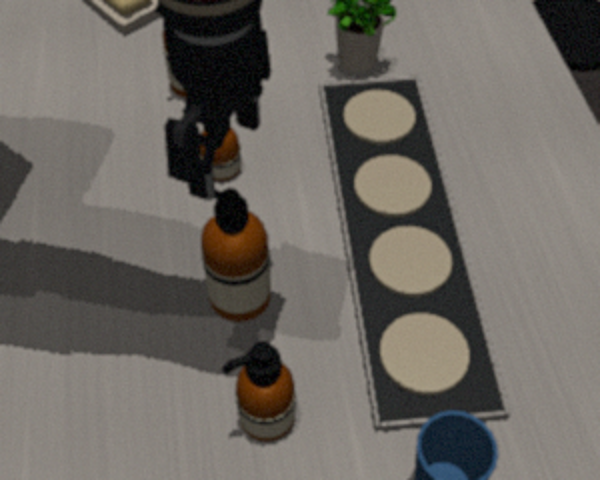

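play_rows(
  steps=[-0.0006,0.0004,0.02,0,0,0,0.085,-0.0006,0.0004,0.04,0,0,0,0.085,-0.0006,0.0004,0.06,0,0,0,0.085,-0.0006,0.0004,0.0785,0,0,0,0.085,-0.0006,0.0004,0.0785,0,0,0,0.06,-0.0006,0.0004,0.0785,0,0,0,0.045,-0.0006,0.0004,0.0785,0,0,0,0.035,-0.0006,0.0004,0.0785,0,0,0,0.02,-0.0006,0.0004,0.0785,0,0,0,0.02,-0.0006,0.0004,0.0785,0,0,0,0.02,-0.0006,0.0004,0.0785,0,0,0,0.02],
)

```text
clock: 4.72
tool_pos: [0.4374, -0.0991, 0.1526]
tcp_rot: [0.284, 0.959, -0.0, 0.001]
ft_force: [-1.6, -1.8, 6.9]
gripper_width: 0.354
```

play_rows(
  steps=[0,0,-0.005,0,0,0,0.02,0,0,-0.015,0,0,0,0.02,0,0,-0.03,0,0,0,0.02,0,0,-0.045,0,0,0,0.02,0,0,-0.06,0,0,0,0.02,0,0,-0.06,0,0,0,0.02],
)

```text
clock: 5.48
tool_pos: [0.4374, -0.0987, 0.2127]
tcp_rot: [0.284, 0.959, -0.0, 0.001]
ft_force: [0.3, -0.2, -4.2]
gripper_width: 0.355
```

```bash
python3 plan.py .6448 .134 .211 147 .6448 .134 .175 147  .6448 .134 .168 147
python3 - <<'E'
from fit import *
for n in("side","top"):
    im,d=get_image(n); save(cv2.resize(im[100:340,100:400],None,fx=2,fy=2),n+"3.png")
    P=cloud(d,n);P[d<=0]=np.nan
    print(n,bottle(P,350,.06))
E
```

```text
t 5.47 pos [ 0.4374 -0.0987  0.2127] yaw 147.0 zax [ 2.e-03 -8.e-04 -1.e+00] q [-0.39  0.17 -0.41  0.99  0.    0.19] F [ 0.3 -0.2 -4.2] w 0.355
(0.6448, 0.134, 0.211, 147.0) shift [-0.0472  0.3081  0.0019] rotvec [0.0005 0.0021 0.0002]
(0.6448, 0.134, 0.175, 147.0) shift [-0.0472  0.3081  0.0379] rotvec [0.0005 0.0021 0.0002]
(0.6448, 0.134, 0.168, 147.0) shift [-0.0471  0.3081  0.0449] rotvec [0.0005 0.0021 0.0002]
side {'body': (array([ 0.43493627, -0.09748682]), np.float64(0.0009198019661452693), 1336), 'collar': (array([ 0.43149985, -0.10461983]), np.float64(0.0033055143966387486), 163), 'head': array([ 0.4433, -0.098 ]), 'spout_deg': (np.float64(9.0), 123, np.float64(0.056))}
top {'body': (array([ 0.4371964 , -0.09933422]), np.float64(0.0015549256674492334), 193), 'head': array([ 0.4126, -0.077 ]), 'spout_deg': (np.float64(124.1), 24, np.float64(0.049))}
```

View pics/side3.png

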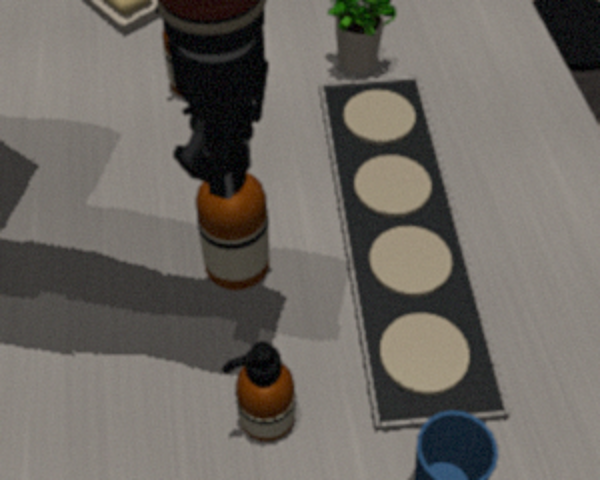

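play_rows(
  steps=[-0.002,0.0125,0,0,0,0,0.02,-0.006,0.0375,0,0,0,0,0.02,-0.01,0.0625,0,0,0,0,0.02,-0.014,0.09,0,0,0,0,0.02,-0.018,0.1175,0,0,0,0,0.02,-0.022,0.145,0,0,0,0,0.02,-0.026,0.1725,0,0,0,0,0.02,-0.03,0.2,0,0,0,0,0.02,-0.035,0.2275,0,0,0,0,0.02,-0.039,0.255,0,0,0,0,0.02,-0.043,0.28,0,0,0,0,0.02,-0.046,0.3,0,0,0,0,0.02,-0.048,0.3086,0.005,0,0.002,0,0.02,-0.048,0.3086,0.015,0,0.002,0,0.02,-0.048,0.3086,0.025,0,0.002,0,0.02,-0.048,0.3086,0.032,0,0.002,0,0.02,-0.048,0.3086,0.032,0,0.002,0,0.02],
)

```text
clock: 7.7
tool_pos: [0.6444, 0.1338, 0.1788]
tcp_rot: [0.284, 0.959, 0.0, -0.002]
ft_force: [0.0, -0.3, -3.5]
gripper_width: 0.353
```

```bash
python3 plan.py .646 .134 .170 147
python3 - <<'E'
from fit import *
for n in("side","top"):
    im,d=get_image(n); save(cv2.resize(im[60:300,150:450],None,fx=2,fy=2),n+"4.png")
    P=cloud(d,n);P[d<=0]=np.nan
    print(n,bottle(P,350,.027,(.645,.134)))
E
```

```text
t 7.7 pos [0.6444 0.1338 0.1788] yaw 147.0 zax [-0.0029  0.001  -1.    ] q [0.09 0.59 0.13 1.12 0.   0.67] F [ 0.  -0.3 -3.5] w 0.353
(0.646, 0.134, 0.17, 147.0) shift [-0.0012  0.001   0.0088] rotvec [-0.0008 -0.003  -0.0004]
side {'body': (array([0.64122086, 0.1352191 ]), np.float64(0.0010673776041024603), 1064), 'collar': (array([0.6367427 , 0.12654636]), np.float64(0.0019447404170776367), 115), 'head': array([0.6413, 0.1388]), 'spout_deg': (np.float64(-11.7), 67, np.float64(0.054))}
top {'body': (array([0.64579109, 0.13451005]), np.float64(0.0006750544942721592), 181), 'head': array([0.6249, 0.1151]), 'spout_deg': (np.float64(-134.5), 7, np.float64(0.031))}
```

View pics/side4.png

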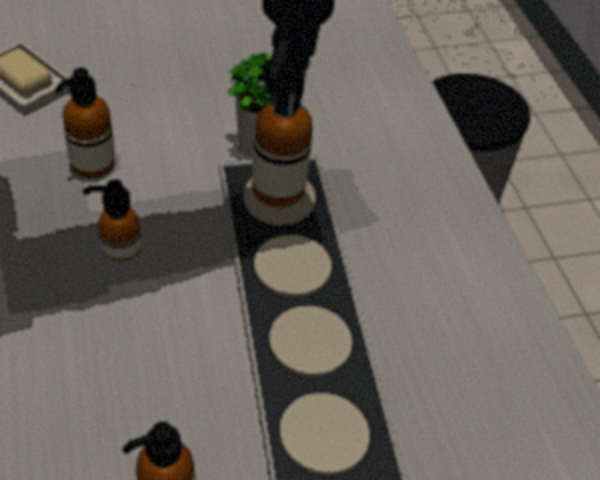

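play_rows(
  steps=[-0.001,0.001,0.003,0,-0.002,0,0.02,-0.001,0.001,0.006,0,-0.002,0,0.02,-0.001,0.001,0.008,0,-0.002,0,0.02,-0.001,0.001,0.009,0,-0.002,0,0.02,-0.001,0.001,0.009,0,-0.002,0,0.02],
)

```text
clock: 8.43
tool_pos: [0.6464, 0.1345, 0.1704]
tcp_rot: [0.284, 0.959, -0.0, -0.0]
ft_force: [-0.6, 0.5, -4.5]
gripper_width: 0.352
```

Still carrying the full weight; I'll go down another 1.5 mm, release and rise.

play_rows(
  steps=[0,0,0.001,0,0,0,0.02,0,0,0.0015,0,0,0,0.02,0,0,0.0015,0,0,0,0.02],
)

```text
clock: 8.8
tool_pos: [0.6467, 0.1344, 0.1696]
tcp_rot: [0.284, 0.959, 0.0, 0.0]
ft_force: [-1.3, -1.1, 3.3]
gripper_width: 0.356
```

play_rows(
  steps=[0,0,0,0,0,0,0.04,0,0,0,0,0,0,0.055,0,0,0,0,0,0,0.07,0,0,0,0,0,0,0.085,0,0,-0.02,0,0,0,0.085,0,0,-0.045,0,0,0,0.085,0,0,-0.07,0,0,0,0.085,0,0,-0.08,0,0,0,0.085],
)

```text
clock: 9.8
tool_pos: [0.647, 0.1346, 0.2505]
tcp_rot: [0.284, 0.959, 0.0, 0.001]
ft_force: [-0.5, -0.6, -0.0]
gripper_width: 0.994
```

```bash
python3 plan.py .4135 .2513 .24 212 .4135 .2513 .21 212  .4135 .2513 .13 212
python3 - <<'E'
from fit import *
for n in("side","top"):
    im,d=get_image(n); save(cv2.resize(im[60:300,150:450],None,fx=2,fy=2),n+"5.png")
    P=cloud(d,n);P[d<=0]=np.nan
    print(n,bottle(P,350,.017,(.645,.134)))
E
```

```text
t 9.8 pos [0.647  0.1346 0.2505] yaw 147.0 zax [ 2.2e-03  2.0e-04 -1.0e+00] q [ 0.09  0.56  0.27  1.28 -0.    0.67] F [-0.5 -0.6 -0. ] w 0.994
(0.4135, 0.2513, 0.24, 212.0) shift [ 0.2595 -0.0293  0.01  ] rotvec [ 2.0000e-04  2.3000e-03 -1.1343e+00]
(0.4135, 0.2513, 0.21, 212.0) shift [ 0.2595 -0.0293  0.04  ] rotvec [ 2.0000e-04  2.3000e-03 -1.1343e+00]
(0.4135, 0.2513, 0.13, 212.0) shift [ 0.2596 -0.0294  0.12  ] rotvec [ 2.0000e-04  2.3000e-03 -1.1343e+00]
side {'body': (array([0.64313174, 0.13520868]), np.float64(0.0009970540392925074), 1034), 'collar': (array([0.64326941, 0.13503088]), np.float64(0.0009726561535921135), 126), 'head': array([0.6368, 0.1363]), 'spout_deg': (np.float64(152.2), 30, np.float64(0.037))}
top {'body': (array([0.64692717, 0.1351337 ]), np.float64(0.0008751205809108716), 288), 'collar': (array([0.6466094 , 0.13459749]), np.float64(0.00044078096514607416), 26), 'head': array([0.6458, 0.1306])}
```

View pics/side5.png

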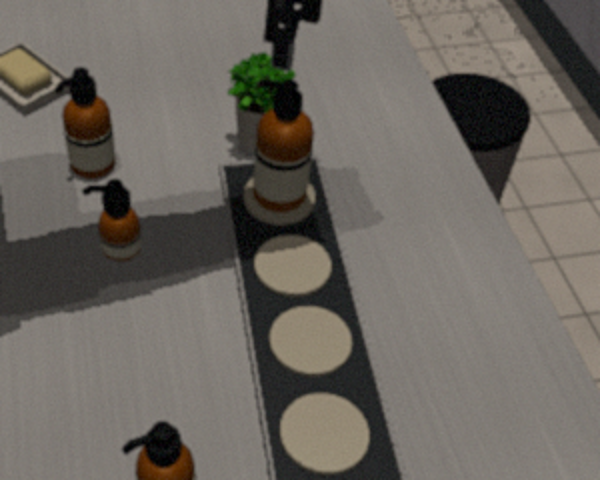

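play_rows(
  steps=[0.02,-0.002,0,0,0,-0.09,0.085,0.05,-0.006,0,0,0,-0.22,0.085,0.08,-0.009,0,0,0,-0.35,0.085,0.11,-0.012,0,0,0,-0.48,0.085,0.14,-0.016,0,0,0,-0.61,0.085,0.17,-0.019,0,0,0,-0.74,0.085,0.2,-0.023,0,0,0,-0.87,0.085,0.23,-0.026,0.01,0,0,-1.0,0.085,0.25,-0.028,0.02,0,0.002,-1.1,0.085,0.2595,-0.0293,0.03,0,0.002,-1.134,0.085,0.2595,-0.0293,0.04,0,0.002,-1.134,0.085,0.2595,-0.0293,0.04,0,0.002,-1.134,0.085],
)

```text
clock: 11.4
tool_pos: [0.4129, 0.2508, 0.208]
tcp_rot: [-0.275, 0.962, 0.0, -0.002]
ft_force: [-0.2, -0.1, -0.1]
gripper_width: 0.989
```

```bash
python3 plan.py  .4135 .2513 .1305 212
```

```text
t 11.4 pos [0.4129 0.2508 0.208 ] yaw -148.1 zax [-3.1e-03 -7.0e-04 -1.0e+00] q [ 0.39  0.24 -0.33  1.    0.   -0.16] F [-0.2 -0.1 -0.1] w 0.989
(0.4135, 0.2513, 0.1305, 212.0) shift [-0.001   0.0001  0.0775] rotvec [ 0.0011 -0.003  -0.0021]
```

play_rows(
  steps=[-0.001,0,0.02,0,-0.002,0,0.085,-0.001,0,0.04,0,-0.002,0,0.085,-0.001,0,0.06,0,-0.002,0,0.085,-0.001,0,0.0775,0,-0.002,0,0.085,-0.001,0,0.0775,0,-0.002,0,0.065,-0.001,0,0.0775,0,-0.002,0,0.05,-0.001,0,0.0775,0,-0.002,0,0.038,-0.001,0,0.0775,0,-0.002,0,0.02,-0.001,0,0.0775,0,-0.002,0,0.02,-0.001,0,0.0775,0,-0.002,0,0.02,-0.001,0,0.0775,0,-0.002,0,0.02],
)

```text
clock: 12.78
tool_pos: [0.4141, 0.252, 0.1325]
tcp_rot: [-0.275, 0.961, 0.001, 0.001]
ft_force: [-1.0, 0.3, 6.1]
gripper_width: 0.348
```

play_rows(
  steps=[0,0,-0.005,0,0,0,0.02,0,0,-0.015,0,0,0,0.02,0,0,-0.03,0,0,0,0.02,0,0,-0.045,0,0,0,0.02,0,0,-0.06,0,0,0,0.02,0,0,-0.06,0,0,0,0.02],
)

```text
clock: 13.52
tool_pos: [0.4143, 0.252, 0.1928]
tcp_rot: [-0.275, 0.961, 0.001, 0.001]
ft_force: [-0.8, -0.8, -3.3]
gripper_width: 0.352
```

```bash
cat > look.py <<'E'
from fit import *
import sys
tag,k,base,x,y=sys.argv[1],int(sys.argv[2]),*map(float,sys.argv[3:6])
for n in("side","top"):
    im,d=get_image(n); save(cv2.resize(im[60:300,150:450],None,fx=2,fy=2),n+tag+".png")
    P=cloud(d,n);P[d<=0]=np.nan
    o=bottle(P,k,base,(x,y)); print(n,{a:([np.round(v[0],4).tolist(),v[2]] if a in("body","collar") else v) for a,v in o.items()})
E
python3 plan.py  .635 .0178 .20 212; python3 look.py 6 250 .06 .4135 .2513
```

```text
t 13.53 pos [0.4143 0.252  0.1928] yaw -148.0 zax [ 0.002  0.002 -1.   ] q [ 0.39  0.25 -0.36  0.96  0.   -0.16] F [-0.8 -0.8 -3.3] w 0.352
(0.635, 0.0178, 0.2, 212.0) shift [-0.0632 -0.3156 -0.0073] rotvec [ 0.0006  0.0027 -0.0003]
side {'body': [[0.4119, 0.2514], 767], 'collar': [[0.4184, 0.2448], 116], 'head': array([0.4037, 0.2414]), 'spout_deg': (np.float64(-177.4), 142, np.float64(0.048))}
top {'body': [[0.4163, 0.2516], 319], 'collar': [[0.4212, 0.2457], 36], 'head': array([0.3963, 0.2384]), 'spout_deg': (np.float64(-158.1), 66, np.float64(0.041))}
```

View pics/side6.png

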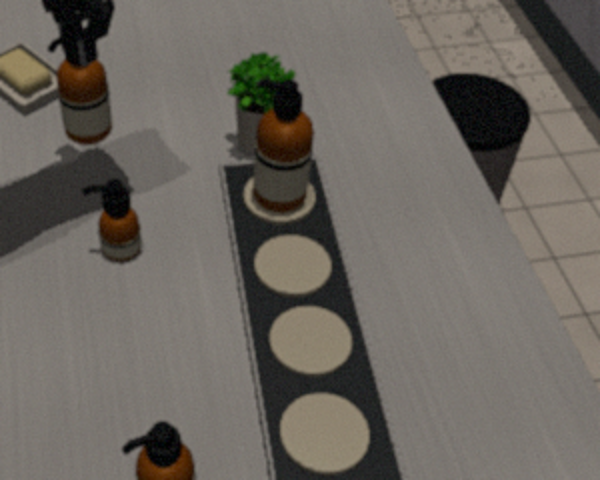

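play_rows(
  steps=[-0.002,-0.012,0,0,0,0,0.02,-0.007,-0.037,0,0,0,0,0.02,-0.012,-0.062,0,0,0,0,0.02,-0.018,-0.09,0,0,0,0,0.02,-0.024,-0.118,0,0,0,0,0.02,-0.029,-0.146,0,0,0,0,0.02,-0.035,-0.174,0,0,0,0,0.02,-0.04,-0.202,0,0,0,0,0.02,-0.046,-0.23,0,0,0,0,0.02,-0.052,-0.258,0,0,0,0,0.02,-0.057,-0.286,0,0,0,0,0.02,-0.061,-0.306,0,0,0,0,0.02,-0.0632,-0.3156,0.005,0,0.002,0,0.02,-0.0632,-0.3156,0.015,0,0.002,0,0.02,-0.0632,-0.3156,0.025,0,0.002,0,0.02,-0.0632,-0.3156,0.033,0,0.002,0,0.02,-0.0632,-0.3156,0.033,0,0.002,0,0.02],
)

```text
clock: 15.75
tool_pos: [0.6335, 0.018, 0.1574]
tcp_rot: [-0.276, 0.961, 0.001, -0.002]
ft_force: [-0.7, 0.1, -2.8]
gripper_width: 0.356
```

```bash
python3 plan.py  .635 .0178 .1495 212; python3 look.py 7 250 .027 .635 .0178
```

```text
t 15.75 pos [0.6335 0.018  0.1574] yaw -148.0 zax [-3.4e-03  2.0e-04 -1.0e+00] q [-0.09  0.56  0.02  1.03 -0.   -0.65] F [-0.7  0.1 -2.8] w 0.356
(0.635, 0.0178, 0.1495, 212.0) shift [-0.0012 -0.001   0.0079] rotvec [ 0.002  -0.0028  0.0003]
side {'body': [[0.6313, 0.018], 850], 'collar': [[0.6361, 0.0127], 166], 'head': array([0.6271, 0.0124]), 'spout_deg': (np.float64(170.3), 203, np.float64(0.054))}
top {}
```

View pics/side7.png

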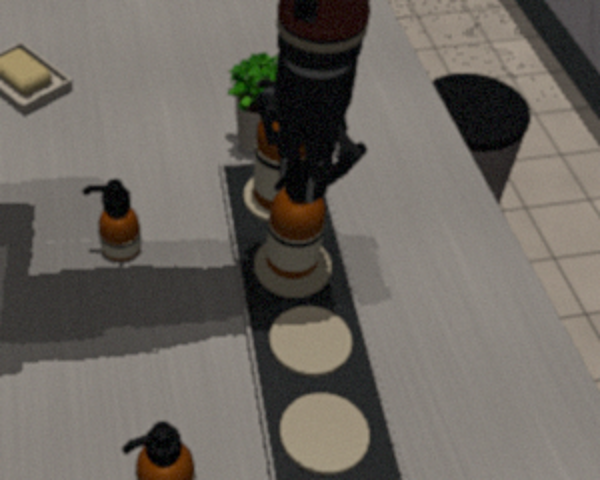

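play_rows(
  steps=[-0.0012,-0.001,0.003,0,-0.002,0,0.02,-0.0012,-0.001,0.006,0,-0.002,0,0.02,-0.0012,-0.001,0.0078,0,-0.002,0,0.02,-0.0012,-0.001,0.0085,0,-0.002,0,0.02,-0.0012,-0.001,0.009,0,-0.002,0,0.02],
)

```text
clock: 16.48
tool_pos: [0.6359, 0.0173, 0.1496]
tcp_rot: [-0.276, 0.961, 0.001, 0.0]
ft_force: [-2.8, -0.2, 3.5]
gripper_width: 0.351
```

play_rows(
  steps=[0,0,0,0,0,0,0.04,0,0,0,0,0,0,0.05,0,0,0,0,0,0,0.06,0,0,0,0,0,0,0.07,0,0,-0.02,0,0,0,0.07,0,0,-0.045,0,0,0,0.07,0,0,-0.07,0,0,0,0.07,0,0,-0.08,0,0,0,0.07],
)

```text
clock: 17.48
tool_pos: [0.6365, 0.0172, 0.2307]
tcp_rot: [-0.275, 0.961, 0.0, 0.001]
ft_force: [-0.5, -0.4, 0.2]
gripper_width: 0.82
```

```bash
python3 plan.py  .4455 -.2433 .19 193 .4455 -.2433 .1085 193; python3 look.py 8 250 .017 .635 .0178
```

```text
t 17.48 pos [0.6365 0.0172 0.2307] yaw -148.0 zax [ 2.e-03  9.e-04 -1.e+00] q [-0.09  0.51  0.14  1.2   0.   -0.65] F [-0.5 -0.4  0.2] w 0.82
(0.4455, -0.2433, 0.19, 193.0) shift [ 0.3    -0.1198  0.0401] rotvec [1.000e-04 2.200e-03 3.313e-01]
(0.4455, -0.2433, 0.1085, 193.0) shift [ 0.3002 -0.1197  0.1216] rotvec [1.000e-04 2.200e-03 3.313e-01]
side {'body': [[0.6337, 0.0171], 801], 'collar': [[0.6338, 0.0169], 120], 'head': array([0.6269, 0.0084]), 'spout_deg': (np.float64(-148.4), 40, np.float64(0.037))}
top {}
```

View pics/side8.png

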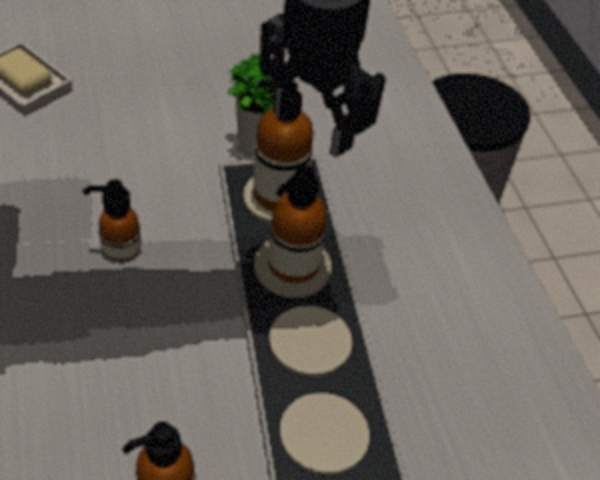

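play_rows(
  steps=[0.02,-0.008,0,0,0,0.02,0.085,0.05,-0.02,0,0,0,0.05,0.085,0.08,-0.032,0,0,0,0.09,0.085,0.11,-0.044,0,0,0,0.12,0.085,0.14,-0.056,0,0,0,0.15,0.085,0.17,-0.068,0,0,0,0.19,0.085,0.2,-0.08,0.005,0,0,0.22,0.085,0.23,-0.092,0.01,0,0,0.25,0.085,0.26,-0.104,0.02,0,0,0.29,0.085,0.285,-0.114,0.03,0,0,0.32,0.085,0.3,-0.1198,0.04,0,0.002,0.331,0.085,0.3,-0.1198,0.04,0,0.002,0.331,0.085,0.3,-0.1198,0.04,0,0.002,0.331,0.085],
)

```text
clock: 19.2
tool_pos: [0.4453, -0.2427, 0.189]
tcp_rot: [-0.114, 0.994, 0.0, -0.001]
ft_force: [0.9, -0.0, 0.3]
gripper_width: 0.993
```

```bash
python3 plan.py   .4455 -.2433 .1085 193
```

```text
t 19.2 pos [ 0.4453 -0.2427  0.189 ] yaw -166.9 zax [-1.9e-03  6.0e-04 -1.0e+00] q [-0.64  0.3  -0.3   0.97 -0.   -0.87] F [ 0.9 -0.   0.3] w 0.993
(0.4455, -0.2433, 0.1085, 193.0) shift [-0.0002 -0.0007  0.0805] rotvec [ 0.001  -0.0017  0.0011]
```

play_rows(
  steps=[0,-0.0007,0.02,0,-0.002,0,0.085,0,-0.0007,0.04,0,-0.002,0,0.085,0,-0.0007,0.06,0,-0.002,0,0.085,0,-0.0007,0.0805,0,-0.002,0,0.085,0,-0.0007,0.0805,0,-0.002,0,0.065,0,-0.0007,0.0805,0,-0.002,0,0.05,0,-0.0007,0.0805,0,-0.002,0,0.038,0,-0.0007,0.0805,0,-0.002,0,0.02,0,-0.0007,0.0805,0,-0.002,0,0.02,0,-0.0007,0.0805,0,-0.002,0,0.02,0,-0.0007,0.0805,0,-0.002,0,0.02],
)

```text
clock: 20.58
tool_pos: [0.4454, -0.2441, 0.1095]
tcp_rot: [-0.113, 0.994, -0.0, 0.001]
ft_force: [-0.6, 2.4, 6.1]
gripper_width: 0.351
```

play_rows(
  steps=[0,0,-0.005,0,0,0,0.02,0,0,-0.015,0,0,0,0.02,0,0,-0.03,0,0,0,0.02,0,0,-0.045,0,0,0,0.02,0,0,-0.06,0,0,0,0.02,0,0,-0.06,0,0,0,0.02],
)

```text
clock: 21.32
tool_pos: [0.4456, -0.2445, 0.1699]
tcp_rot: [-0.113, 0.994, -0.0, 0.001]
ft_force: [-0.9, -0.9, -1.8]
gripper_width: 0.352
```

```bash
python3 plan.py  .6285 -.092 .17 193; python3 look.py 9 150 .06 .4455 -.2433
```

```text
t 21.32 pos [ 0.4456 -0.2445  0.1699] yaw -167.0 zax [ 2.e-03 -8.e-04 -1.e+00] q [-0.65  0.32 -0.33  0.92  0.   -0.87] F [-0.9 -0.9 -1.8] w 0.352
(0.6285, -0.092, 0.17, 193.0) shift [-2.126e-01  1.074e-01  2.000e-04] rotvec [-0.0012  0.0017  0.0004]
side {'body': [[0.4448, -0.2435], 663], 'collar': [[0.4486, -0.2521], 86], 'head': array([ 0.4285, -0.2522]), 'spout_deg': (np.float64(-173.5), 115, np.float64(0.041))}
top {'body': [[0.4467, -0.2438], 209], 'head': array([ 0.4206, -0.2475]), 'spout_deg': (np.float64(175.2), 41, np.float64(0.038))}
```

View pics/side9.png

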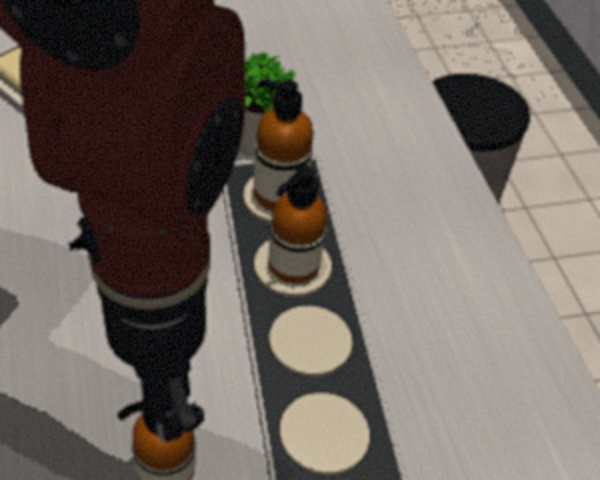

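play_rows(
  steps=[-0.01,0.005,0,0,0,0,0.02,-0.032,0.016,0,0,0,0,0.02,-0.056,0.028,0,0,0,0,0.02,-0.08,0.04,0,0,0,0,0.02,-0.104,0.053,0,0,0,0,0.02,-0.128,0.065,0,0,0,0,0.02,-0.152,0.077,0,0,0,0,0.02,-0.176,0.089,0,0,0,0,0.02,-0.198,0.1,0,0,0,0,0.02,-0.208,0.105,0,0,0,0,0.02,-0.2126,0.1074,0.006,0,0.002,0,0.02,-0.2126,0.1074,0.016,0,0.002,0,0.02,-0.2126,0.1074,0.026,0,0.002,0,0.02,-0.2126,0.1074,0.034,0,0.002,0,0.02,-0.2126,0.1074,0.034,0,0.002,0,0.02],
)

```text
clock: 23.3
tool_pos: [0.627, -0.0915, 0.1337]
tcp_rot: [-0.113, 0.994, 0.001, -0.002]
ft_force: [-0.1, 0.3, -3.3]
gripper_width: 0.352
```

```bash
python3 plan.py  .6285 -.092 .1265 193; python3 look.py 10 150 .026 .6285 -.092
```

```text
t 23.3 pos [ 0.627  -0.0915  0.1337] yaw -167.0 zax [-3.5e-03  7.0e-04 -1.0e+00] q [-0.26  0.58 -0.02  0.98 -0.   -0.49] F [-0.1  0.3 -3.3] w 0.352
(0.6285, -0.092, 0.1265, 193.0) shift [-0.0013 -0.0008  0.0072] rotvec [ 0.0015 -0.0032 -0.0001]
side {'body': [[0.6256, -0.0903], 605], 'collar': [[0.6296, -0.0998], 143], 'head': array([ 0.6186, -0.0976]), 'spout_deg': (np.float64(162.6), 171, np.float64(0.057))}
top {}
```

View pics/side10.png

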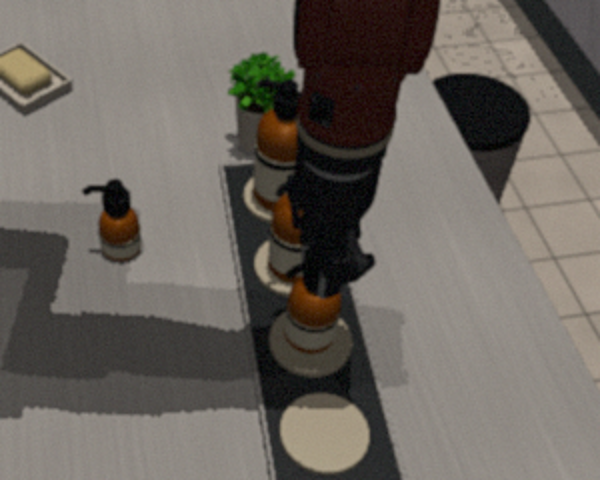

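play_rows(
  steps=[-0.0012,-0.0016,0.003,0,-0.002,0,0.02,-0.0012,-0.0016,0.006,0,-0.002,0,0.02,-0.0012,-0.0016,0.007,0,-0.002,0,0.02,-0.0012,-0.0016,0.008,0,-0.002,0,0.02,-0.0012,-0.0016,0.0085,0,-0.002,0,0.02],
)

```text
clock: 24.02
tool_pos: [0.6295, -0.0926, 0.1266]
tcp_rot: [-0.113, 0.994, 0.0, 0.0]
ft_force: [-1.8, 1.5, 5.6]
gripper_width: 0.352
```

play_rows(
  steps=[0,0,0,0,0,0,0.04,0,0,0,0,0,0,0.05,0,0,0,0,0,0,0.06,0,0,0,0,0,0,0.07,0,0,-0.02,0,0,0,0.07,0,0,-0.045,0,0,0,0.07,0,0,-0.075,0,0,0,0.07,0,0,-0.1,0,0,0,0.07,0,0,-0.1,0,0,0,0.07],
)

```text
clock: 25.15
tool_pos: [0.6304, -0.0931, 0.228]
tcp_rot: [-0.113, 0.994, -0.0, 0.002]
ft_force: [0.3, 1.4, -0.4]
gripper_width: 0.818
```

```bash
python3 plan.py  .436 .095 .17 177 .436 .095 .0865 177; python3 look.py 11 150 .017 .6285 -.092
```

```text
t 25.15 pos [ 0.6304 -0.0931  0.228 ] yaw -167.0 zax [ 3.5e-03 -2.0e-04 -1.0e+00] q [-0.26  0.52  0.14  1.19  0.   -0.49] F [ 0.3  1.4 -0.4] w 0.818
(0.436, 0.095, 0.17, 177.0) shift [0.1472 0.2271 0.0573] rotvec [-0.0005  0.0035  0.2796]
(0.436, 0.095, 0.0865, 177.0) shift [0.1475 0.2272 0.1408] rotvec [-0.0005  0.0035  0.2796]
side {'body': [[0.6282, -0.0909], 584], 'collar': [[0.6282, -0.0913], 128], 'head': array([ 0.6214, -0.0974]), 'spout_deg': (np.float64(-164.0), 48, np.float64(0.038))}
top {}
```

View pics/side11.png

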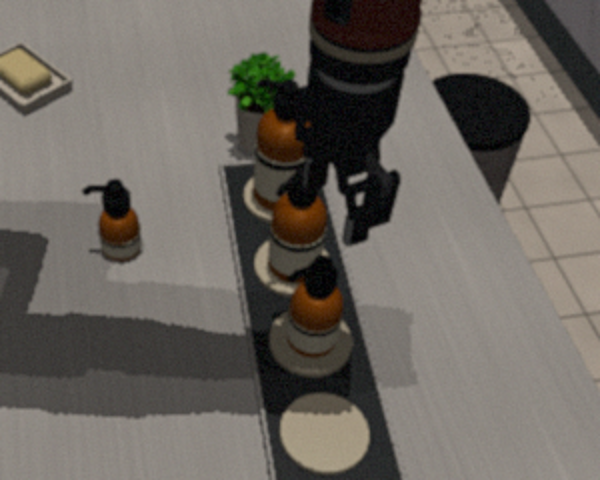

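play_rows(
  steps=[0.01,0.016,0,0,0,0.02,0.085,0.027,0.042,0,0,0,0.05,0.085,0.045,0.07,0,0,0,0.09,0.085,0.064,0.099,0,0,0,0.12,0.085,0.083,0.128,0,0,0,0.16,0.085,0.102,0.157,0.005,0,0,0.19,0.085,0.121,0.186,0.015,0,0,0.23,0.085,0.138,0.213,0.03,0,0,0.26,0.085,0.1472,0.2271,0.045,0,0.003,0.28,0.085,0.1472,0.2271,0.057,0,0.003,0.28,0.085,0.1472,0.2271,0.057,0,0.003,0.28,0.085,0.1472,0.2271,0.057,0,0.003,0.28,0.085],
)

```text
clock: 26.75
tool_pos: [0.4354, 0.0949, 0.1693]
tcp_rot: [0.027, 1.0, 0.0, -0.001]
ft_force: [-0.1, 0.5, 0.2]
gripper_width: 0.996
```

```bash
python3 plan.py  .436 .095 .0865 177
```

```text
t 26.75 pos [0.4354 0.0949 0.1693] yaw 176.9 zax [-2.8e-03  4.0e-04 -1.0e+00] q [ 0.05  0.21 -0.48  0.88  0.    0.1 ] F [-0.1  0.5  0.2] w 0.996
(0.436, 0.095, 0.0865, 177.0) shift [-0.0008  0.0001  0.0828] rotvec [ 0.0002 -0.0028 -0.001 ]
```

play_rows(
  steps=[-0.0008,0,0.02,0,-0.002,0,0.085,-0.0008,0,0.04,0,-0.002,0,0.085,-0.0008,0,0.06,0,-0.002,0,0.085,-0.0008,0,0.0828,0,-0.002,0,0.085,-0.0008,0,0.0828,0,-0.002,0,0.065,-0.0008,0,0.0828,0,-0.002,0,0.05,-0.0008,0,0.0828,0,-0.002,0,0.038,-0.0008,0,0.0828,0,-0.002,0,0.02,-0.0008,0,0.0828,0,-0.002,0,0.02,-0.0008,0,0.0828,0,-0.002,0,0.02,-0.0008,0,0.0828,0,-0.002,0,0.02],
)

```text
clock: 28.12
tool_pos: [0.4361, 0.0952, 0.0874]
tcp_rot: [0.026, 1.0, -0.0, 0.0]
ft_force: [-0.9, -2.1, 6.8]
gripper_width: 0.352
```

play_rows(
  steps=[0,0,-0.005,0,0,0,0.02,0,0,-0.015,0,0,0,0.02,0,0,-0.03,0,0,0,0.02,0,0,-0.045,0,0,0,0.02,0,0,-0.06,0,0,0,0.02,0,0,-0.06,0,0,0,0.02],
)

```text
clock: 28.88
tool_pos: [0.4362, 0.0955, 0.1477]
tcp_rot: [0.026, 1.0, 0.0, 0.001]
ft_force: [-0.2, -0.1, -1.5]
gripper_width: 0.354
```

```bash
python3 plan.py .45 -.2075 .15 177 .613 -.2075 .15 177; python3 look.py 12 100 .06 .436 .095
```

```text
t 28.88 pos [0.4362 0.0955 0.1477] yaw 177.0 zax [ 1.3e-03  6.0e-04 -1.0e+00] q [ 0.05  0.23 -0.52  0.82  0.    0.1 ] F [-0.2 -0.1 -1.5] w 0.354
(0.45, -0.2075, 0.15, 177.0) shift [-0.0298 -0.3018 -0.0025] rotvec [ 0.0007  0.0013 -0.0004]
(0.613, -0.2075, 0.15, 177.0) shift [-0.1926 -0.2932 -0.0023] rotvec [ 0.0007  0.0013 -0.0004]
side {'body': [[0.4342, 0.0957], 348], 'collar': [[0.4346, 0.0851], 83], 'head': array([0.4156, 0.096 ]), 'spout_deg': (np.float64(175.2), 58, np.float64(0.04))}
top {}
```

View pics/side12.png

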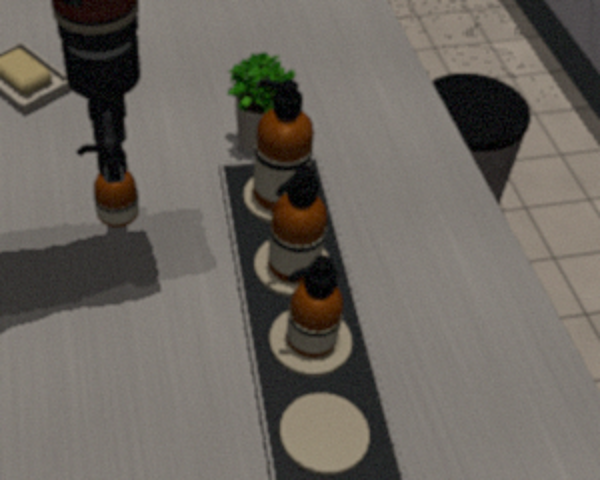

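play_rows(
  steps=[-0.001,-0.012,0,0,0,0,0.02,-0.003,-0.037,0,0,0,0,0.02,-0.006,-0.065,0,0,0,0,0.02,-0.009,-0.095,0,0,0,0,0.02,-0.012,-0.125,0,0,0,0,0.02,-0.015,-0.155,0,0,0,0,0.02,-0.018,-0.185,0,0,0,0,0.02,-0.021,-0.215,0,0,0,0,0.02,-0.024,-0.245,0,0,0,0,0.02,-0.029,-0.275,0,0,0,0,0.02,-0.04,-0.293,0,0,0,0,0.02,-0.06,-0.298,0,0,0,0,0.02,-0.085,-0.298,0,0,0,0,0.02,-0.11,-0.297,0,0,0,0,0.02,-0.135,-0.296,0,0,0,0,0.02,-0.16,-0.295,0,0,0,0,0.02,-0.18,-0.294,0,0,0,0,0.02,-0.19,-0.2932,0,0,0.001,0,0.02,-0.1926,-0.2932,0,0,0.001,0,0.02,-0.1926,-0.2932,0,0,0.001,0,0.02],
)

```text
clock: 31.48
tool_pos: [0.6115, -0.2077, 0.1459]
tcp_rot: [0.026, 1.0, 0.0, -0.001]
ft_force: [0.6, 0.8, -1.4]
gripper_width: 0.356
```

```bash
python3 plan.py .613 -.2075 .1044 177; python3 look.py 13 100 .06 .613 -.2075
```

```text
t 31.48 pos [ 0.6115 -0.2077  0.1459] yaw 177.0 zax [-2.8e-03  7.0e-04 -1.0e+00] q [-0.44  0.59  0.04  1.03 -0.   -0.39] F [ 0.6  0.8 -1.4] w 0.356
(0.613, -0.2075, 0.1044, 177.0) shift [-0.0016  0.0003  0.0415] rotvec [ 0.0005 -0.0028 -0.0006]
side {'body': [[0.6104, -0.2069], 436], 'collar': [[0.6121, -0.2174], 128], 'head': array([ 0.5986, -0.2069]), 'spout_deg': (np.float64(159.6), 136, np.float64(0.053))}
top {'body': [[0.613, -0.2089], 122], 'collar': [[0.6184, -0.1952], 31], 'head': array([ 0.6052, -0.1834]), 'spout_deg': (np.float64(131.9), 15, np.float64(0.023))}
```

View pics/side13.png

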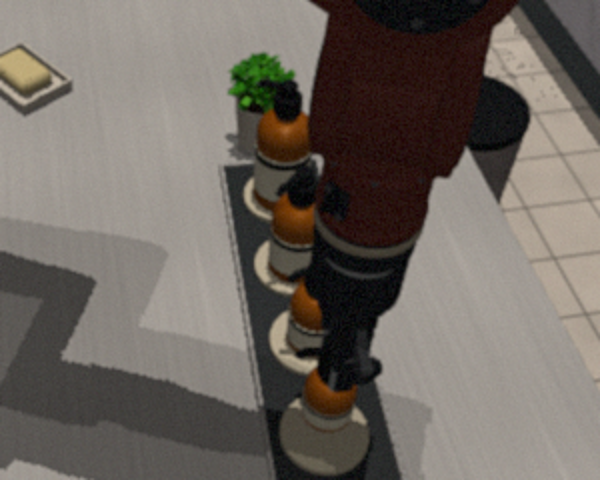

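play_rows(
  steps=[-0.0016,0.0003,0.01,0,-0.002,0,0.02,-0.0016,0.0003,0.02,0,-0.002,0,0.02,-0.0016,0.0003,0.03,0,-0.002,0,0.02,-0.0016,0.0003,0.036,0,-0.002,0,0.02,-0.0016,0.0003,0.039,0,-0.002,0,0.02,-0.0016,0.0003,0.0405,0,-0.002,0,0.02,-0.0016,0.0003,0.0405,0,-0.002,0,0.02],
)

```text
clock: 32.45
tool_pos: [0.6138, -0.2074, 0.1058]
tcp_rot: [0.026, 1.0, 0.0, 0.0]
ft_force: [-0.8, -0.5, -1.8]
gripper_width: 0.352
```

play_rows(
  steps=[0,0,0.001,0,0,0,0.02,0,0,0.002,0,0,0,0.02,0,0,0.002,0,0,0,0.02],
)

```text
clock: 32.83
tool_pos: [0.6141, -0.2075, 0.1045]
tcp_rot: [0.026, 1.0, -0.0, 0.001]
ft_force: [-1.3, 0.4, 4.5]
gripper_width: 0.355
```

play_rows(
  steps=[0,0,0,0,0,0,0.04,0,0,0,0,0,0,0.05,0,0,0,0,0,0,0.06,0,0,0,0,0,0,0.07,0,0,-0.02,0,0,0,0.07,0,0,-0.045,0,0,0,0.07,0,0,-0.075,0,0,0,0.07,0,0,-0.11,0,0,0,0.07,0,0,-0.14,0,0,0,0.07,0.05,0,-0.14,0,0,0,0.07,0.11,0,-0.14,0,0,0,0.07,0.17,0,-0.14,0,0,0,0.07,0.23,0,-0.14,0,0,0,0.07,0.28,0,-0.14,0,0,0,0.07,0.28,0,-0.14,0,0,0,0.07],
)

```text
clock: 34.7
tool_pos: [0.3315, -0.192, 0.2439]
tcp_rot: [0.027, 1.0, 0.0, -0.0]
ft_force: [1.2, 0.1, -0.1]
gripper_width: 0.818
```

```bash
python3 plan.py
python3 - <<'E'
from fit import *
T={350:(.6448,.134),250:(.635,.0178),150:(.6285,-.092),100:(.613,-.2075)}
for n in("side","top"):
    im,d=get_image(n); save(cv2.resize(im[60:360,130:450],None,fx=1.8,fy=1.8),n+"14.png")
    P=cloud(d,n);P[d<=0]=np.nan
    for k,c in T.items():
        o=bottle(P,k,.017,c); print(n,k,{a:(np.round(v[0],4).tolist(),v[2]) for a,v in o.items() if a in("body","collar")})
    for th in("plant","tumbler"):
        for r in masks_of(th,n)[:1]:
            q=P[r["mask"]&(d>0)]; zt=np.percentile(q[:,2],98); print(n,th,r["score"],q[q[:,2]>zt-.012].mean(0).round(3))
E
```

```text
t 34.7 pos [ 0.3315 -0.192   0.2439] yaw 176.9 zax [-5.e-04  3.e-04 -1.e+00] q [-0.72  0.02 -0.49  1.06 -0.   -0.66] F [ 1.2  0.1 -0.1] w 0.818
side 350 {'body': ([0.6429, 0.1356], 810), 'collar': ([0.6428, 0.1351], 123)}
side 250 {'body': ([0.6337, 0.0173], 734), 'collar': ([0.6336, 0.0169], 120)}
side 150 {'body': ([0.6282, -0.091], 582), 'collar': ([0.6281, -0.0909], 135)}
side 100 {'body': ([0.6129, -0.2075], 381), 'collar': ([0.6123, -0.208], 132)}
side tumbler 0.87 [ 0.597 -0.343  0.091]
top 350 {'body': ([0.6472, 0.1349], 483), 'collar': ([0.6469, 0.1344], 44)}
top 250 {'body': ([0.6376, 0.0164], 321), 'collar': ([0.637, 0.0167], 36)}
top 150 {'body': ([0.6315, -0.0925], 223), 'collar': ([0.6312, -0.0922], 32)}
top 100 {'body': ([0.6159, -0.2096], 158), 'collar': ([0.6155, -0.2091], 38)}
top plant 0.57 [0.647 0.257 0.124]
top tumbler 0.88 [ 0.602 -0.346  0.093]
```

View pics/side14.png

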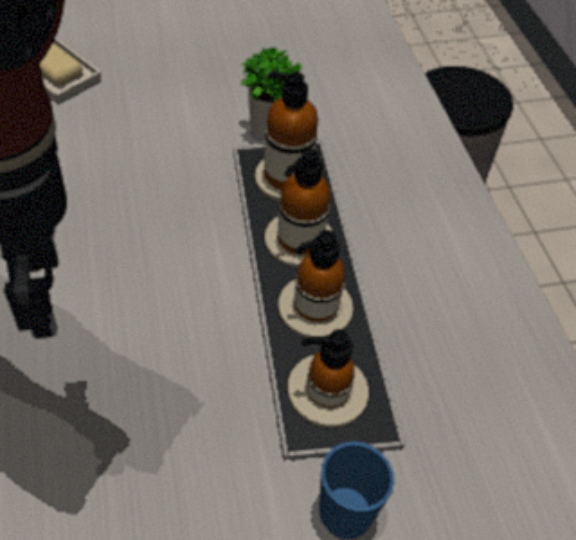

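View pics/top14.png

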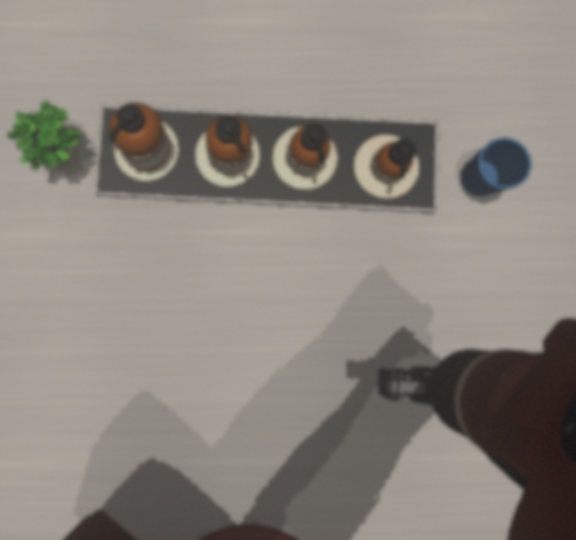

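Both views show the four bottles upright and in height order from the plant to the tumbler. In the top picture they sit at about (137,130), (230,140), (312,147) and (393,160). Each is within about 3 mm of its coaster centre, and the plant and tumbler have not moved. I'm handing in.

```bash
python3 -c "
from cell import workorder; print(workorder.job_done())"
```

```text
the job is handed in; nothing more can be done
None
```

All four bottles are standing on the coasters in falling order of height: 350 next to the plant, then 250, 150, and 100 next to the tumbler. I lifted each by its collar and lowered it until the wrist force showed contact. Then I opened the fingers, and handed the job in at about 35 s on the robot's clock.

- **Centring:** the last pictures from both cameras put each bottle within about 3 mm of its measured coaster centre, against the 15 mm limit. The two cameras differ from each other by 2–4 mm, so I averaged them.
- **Upright:** collar and body centres agree within 1 mm, so the bottles show no lean.
- **Plant and tumbler:** the top camera found both exactly where they started, and the side camera put the tumbler within 2 mm. The side camera's network did not report the plant in the last picture because bottle_350 partly hides it. Its unchanged position rests on the top view.
- **Arm:** it had retracted and was touching nothing at hand-in.

No check failed.

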